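# Swing out the grill's steadying leg and start its clamp bolt

## Robot

A 7-joint arm with a two-finger parallel gripper is mounted at the origin on the work surface. World frame = base frame: x ahead of the robot, y to its left, z up, the work surface at z = 0. Lengths are in mm, angles in rad, forces in N, time in s.
With the tool pointing down it reaches from about 425 to 950 mm from the base axis. Payload 4.7 kg.
Tool frame: the origin (TCP) lies on the centre line of the jaws, within the pads' length; the fingertips stand 19 mm ahead of it and the grasp point (between the pads) is the TCP (ctrl.finger_overhang is the distance from the TCP to the fingertips, in mm); z points along the fingers, y is the line along which they close (so a half turn about z gives the same grasp; the last joint's range is limited). The gripper opens to 85 mm and grips with 20 to 120 N. Pads are 22 mm wide; open, the fingers measure 114 mm over their backs; the gripper's body (76 mm by 85 mm) begins 54 mm behind the grasp point. The pads swing forward as they close: fully open they stand 13 mm farther back than shut.
Start: joints at [-1.13, 0.469, -0.049, 1.532, 0.024, 1.141, -0.082], TCP at [305.543, 601.905, 250.335] pointing down, gripper open.
Joint ranges: [-2.59, 2.59], [-0.33, 1.99], [-1.39, 1.29], [0.1, 2.45], [-1.04, 4.18], [0.21, 1.99], [-2.66, 2.66]. Speed limits (rad/s): [2.57, 2.57, 3.14, 3.14, 3.14, 3.14, 3.14].

## Interface

Orientations are given as a unit quaternion [w, x, y, z].
In Python, from workcell import sensors, imaging, ctrl, spot_in, masks_of, place_of gives the robot as it stands. The module is installed in compiled form; this text tells all that it offers.
- The arm moves only by the tool step_arm, never from a script. Its argument "motion" is text: rows parted by semicolons, each of 7 numbers parted by spaces: the turn, a rotation vector about the world's x, y, z in rad, then the shift along the world's x, y, z in mm, then the gripper's target within -1 to 1 (fully open at 1, half-way at 0, shut at -1). A call has 1 to 20 rows; each row is the pose to reach, as a shift and turn from the pose commanded when the call began; what a row does not reach only later rows make up. A row lasts 1/12 s, in which the tool goes at most 41.7 mm and 7.16 degrees, less where a joint would pass 70% of its speed; a pose out of reach is approached as far as the arm can. A call with a gripper value outside its range is refused whole. The fingers move at their own pace and stop on an object; "newtons" is the grip in N (left out, the last holds). Time passes only in rows, so rows that repeat a pose let the fingers close. It gives the time, the measured TCP pose, the force, the opening and the grip force at its end, in the units of the state.
- sensors.get_state(): the state, without advancing time (a new reading comes with each control period).
- imaging.grab_frame(name): name is "scene" or "top"; returns a dict with "img" (480x640x3 uint8, red, green, blue), "depth" (480x640 float32, mm along the optical axis (not along the pixel's ray), 0 where there is no reading), "intrinsics" (3x3 intrinsics, pixels), "R" (3x3) and "t" (3): a world point X has camera coordinates R X + t. Camera axes: x right, y down, z forward; pixel columns grow to the right and rows downward; lengths in mm; the calibration is good to about 2 mm. A picture is of the moment at which its call begins.
- ctrl.sign_off(): hands the job in; it is judged then, once.
Trained networks look in the newest picture that a camera, given by its name, has taken for a name from the list of things; names that differ only in an ending like _2 or _b are one class to them, and where a whole thing is asked for, a point or a joint stands for the part that bears it (a point fixed in the world has none). Each returns a list of dicts, best first, with "p" (0 to 1); they miss things now and then, are a little off and sometimes report something else, mostly with a low value. They report only what shows in the picture. A call takes as long as a camera call.
- spot_in(camera, name): "pixel" ([row, column] in pixels, amid what is visible of it).
- masks_of(camera, name): "mask" (480x640 bool, what is visible of it) and "pixel" ([row, column] in pixels, amid what is visible of it).
- place_of(camera, name): "pixel" ([row, column] in pixels: a listed point, or the origin of a listed thing).
The state is a dict: "clock": time; "joint_pos": joint angles; "dq": joint speeds; "effort": joint torques, N m; "ee_pos": TCP position; "eef_rot": TCP orientation; "force": force on the tool from outside, world axes, zero at the start; "wrist_torque": the same for the moment, N m; "opening": finger opening in mm; "grasp_force": force on a finger pad.
Only numpy, scipy, OpenCV 4.12 (cv2) and the standard library are available. Lean on these libraries where they do the work, as an engineer would, in place of code of your own. Each camera call takes 0.05 s, during which the arm holds its last target. There are 200 camera calls.

## Task

Get the table grill ready to be clamped: swing its steadying leg out clockwise (seen from above) until it clicks into its end stop, and leave it there. Then start the clamp bolt above the pivot with its crank: turn it backward (counter-clockwise from above) until the red bolt head drops into the thread, then forward (clockwise) one full turn from there. Finish while still holding the crank's wooden grip between the fingers, so that the bolt stays started; leave the bottle, bowl and cup where they are.

Things in the scene. Friction and masses are not known exactly. Their poses are not given: they have to be found in the camera images.
- stand: Grill stand, fixed to the counter: a steel base strip with a clay brazier (234 mm wide, 138 mm tall with its grate, centre at x 20, y 215 mm) and, beside it, a steel threaded boss on a grey column (flange top 116 mm high). Origin on the counter below the vertical axis about which the leg AND the crank both turn; z up, y towards the brazier
- thread_mark (a point): yellow mark on the boss flange, 44 mm from the axis, at -40 degrees counter-clockwise from the stand's x axis: the start of the thread. The crank points over it when its joint reads 0
- leg (a joint): flat steel leg just above the counter, rad, growing clockwise from above (out); it points at +20 degrees (counter-clockwise from the stand's x axis) minus this value. Starts at 0.1 to 0.6; end stop (seated) at 2.1. A spring ball must be overcome from about 1.7 to 1.9 (about 2 N at the knob, a click); otherwise 1 N moves it and it stays where it is left
- leg_knob (a point): middle of the upright orange knob at the leg's end, 145 mm from the axis, 85 mm above the counter: a round knob 24 mm in diameter, 50 mm tall (heights 60 to 110 mm), on a 14 mm post. It is fixed to the leg and turns with it; it can be gripped from above or pushed
- crank (a joint): blue crank with the bolt, rad, growing clockwise from above (forward); 0 over the yellow mark. Starts at 1.4 to 4.2, the bolt resting on the thread. Turned backward, the bolt drops between 0.15 and -0.1; stop at -0.5. One turn is 6.28; stop at 7.6. Forward past 5.2 without the drop crosses the thread and spoils the job. 2 N at the grip turns it; it stays where it is left
- bolt (a joint): how far the bolt has sunk through the crank hub, m. Before the drop 0.008 x crank / 6.28; at the drop it falls about 8 mm, to 0.008 at crank 0; then 8 mm more per forward turn, 0.016 after one. It sinks by its weight; the crank stays at its height. Its red head, 22 mm wide, has its top at height 156 mm less this value
- grip: the upright round wooden grip of the crank, 20 mm in diameter, 42 mm tall (heights 141 to 183 mm), origin at its centre, 162 mm above the counter, its z axis up. Nominally 60 mm from the axis; it can slide 8 mm in or out along the slot of the crank arm, and spins freely on its pin, so that a hand that holds it can follow the circle without turning
- sauce: closed amber sauce bottle, 54 mm wide, 140 mm tall, loose; origin at its underside; leave it alone
- bowl: small blue dipping bowl, 90 mm wide, 32 mm tall, loose; origin at its underside; leave it alone
- cup: white cup, 68 mm wide, 80 mm tall, loose; origin at its underside; leave it alone

How it is judged:
By the outcome, as a careful person would: the job done as asked, in the order asked, and still so for the second after the job is handed in, while the arm keeps its last pose, push and grip.
It also fails if it takes over 72 s, if anything falls off the work surface, if the arm or the gripper's body presses on something with over 40 N, if the wrist force passes 120 N, or if a joint passes its speed limit or range.

## Working session

There is one attempt and no reset: what is moved stays moved. The work goes in short steps, Python scripts to look and compute and a tool call to move; the robot and the scene stay as the last step left them, time stands still between calls to the robot, and variables do not carry over. Pictures are saved under pics/ and viewed, at most 10 in all, crops included, and the job is handed in when it is done.

Besides the shell and the picture viewer there is one more tool, called after "Emit:" as name(argument=value, ...) on one line, values as JSON. step_arm: Moves the arm, as the interface text tells. Its arguments: {"type":"object","properties":{"motion":{"type":"string"},"newtons":{"type":"number"}},"required":["motion"]}

```bash
mkdir -p pics; cat > h.py <<'E'
from workcell import sensors, imaging, ctrl, spot_in, masks_of, place_of
import numpy as np, cv2
def ray(f,px,z):
    K=f['intrinsics'];R=f['R'];t=f['t']
    d=R.T@np.linalg.solve(K,[px[1],px[0],1.]);c=-R.T@t
    return c+d*(z-c[2])/d[2]
E
python3 - <<'E'
from h import *
fs={}
for c in('scene','top'):
    f=imaging.grab_frame(c);fs[c]=f
    cv2.imwrite(f'pics/{c}0.png',f['img'][:,:,::-1])
    print(c,'cam',(-f['R'].T@f['t']).round())
    for n,z in(('stand',0),('thread_mark',116),('leg_knob',85),('grip',162),('bolt',150),('sauce',0),('bowl',0),('cup',0)):
        print(n,[(np.round(r['pixel']),round(r['p'],2),ray(f,r['pixel'],z).round()) for r in place_of(c,n)[:2]])
print(sensors.get_state())
E
```

```text
scene cam [884. 418. 771.]
stand [(array([323., 371.]), 0.7, array([548., 104.,   0.]))]
thread_mark [(array([286., 346.]), 0.87, array([589.,  73., 116.]))]
leg_knob [(array([333., 298.]), 0.68, array([691.,  85.,  85.]))]
grip [(array([242., 390.]), 0.62, array([497.,  67., 162.]))]Traceback (most recent call last):
  File "<stdin>", line 8, in <module>
ValueError: it knows: bowl, cup, grip, leg_knob, sauce, stand, thread_mark
```

```bash
python3 - <<'E'
from h import *
for c in('scene','top'):
    f=imaging.grab_frame(c)
    cv2.imwrite(f'pics/{c}0.png',f['img'][:,:,::-1])
    print(c,'cam',(-f['R'].T@f['t']).round())
    for n,z in(('stand',0),('thread_mark',116),('leg_knob',85),('grip',162),('sauce',0),('bowl',0),('cup',0)):
        print(n,[(np.round(r['pixel']),round(r['p'],2),ray(f,r['pixel'],z).round()) for r in place_of(c,n)[:2]])
print(sensors.get_state())
E
```

```text
scene cam [884. 418. 771.]
stand [(array([324., 371.]), 0.92, array([549., 105.,   0.]))]
thread_mark [(array([288., 349.]), 0.77, array([587.,  78., 116.]))]
leg_knob [(array([333., 301.]), 0.94, array([688.,  88.,  85.])), (array([268., 413.]), 0.42, array([454.,  94.,  85.]))]
grip [(array([239., 391.]), 0.71, array([491.,  65., 162.]))]
sauce [(array([241., 263.]), 0.92, array([ 609., -179.,    0.]))]
bowl [(array([305., 231.]), 0.71, array([739., -78.,   0.]))]
cup [(array([267., 410.]), 0.89, array([402.,  48.,  -0.]))]
top cam [ 435.  -23. 1029.]
stand [(array([267., 262.]), 0.97, array([545., 107.,   0.]))]
thread_mark [(array([236., 267.]), 0.59, array([586.,  86., 116.]))]
leg_knob [(array([177., 266.]), 0.93, array([698.,  95.,  85.])), (array([232., 267.]), 0.43, array([598.,  91.,  85.]))]
grip [(array([284., 269.]), 0.55, array([500.,  74., 162.]))]
sauce [(array([243., 409.]), 0.66, array([ 596., -172.,    0.])), (array([285., 269.]), 0.28, array([511.,  93.,   0.]))]
bowl [(array([168., 364.]), 0.68, array([741., -85.,   0.]))]
cup [(array([348., 285.]), 0.95, array([394.,  59.,   0.]))]
{'clock': 1.05, 'joint_pos': array([-1.12991541,  0.46859357, -0.04861951,  1.53248248,  0.02406428,
        1.14100199, -0.0822824 ]), 'dq': array([ 1.86739644e-05, -6.89626265e-04,  1.71693497e-04, -1.12682724e-03,
        2.41663159e-03,  5.30787515e-04,  5.32604945e-04]), 'effort': array([ 1.46733905e-04, -5.10180295e+01, -4.65958205e-02, -2.38006246e+01,
        1.08357944e-02,  1.02007914e-03,  1.06127774e-05]), 'ee_pos': array([305.51732849, 601.92561539, 250.34667244]), 'eef_rot': array([-2.93235182e-05,  2.32722011e-01,  9.72543295e-01,  5.57676161e-05]), 'force': array([-0.42941705,  0.21995804, -1.45603866]), 'wrist_torque': array([-0.0533505 , -0.00402331,  0.00662917]), 'grasp_force': 0.0, 'opening': 85.60056960649982}
```

View pics/scene0.png

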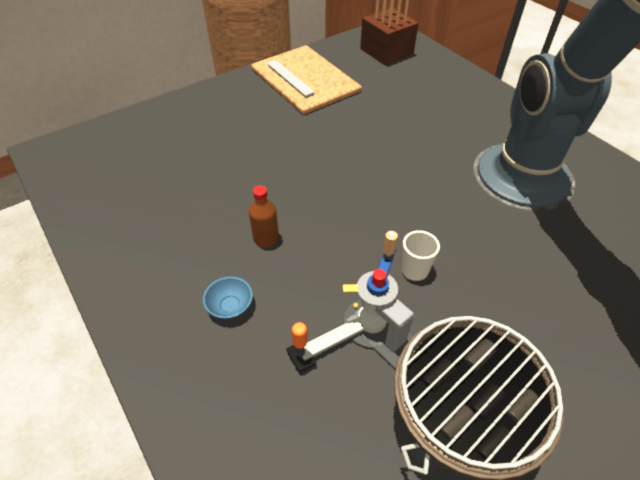

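View pics/top0.png

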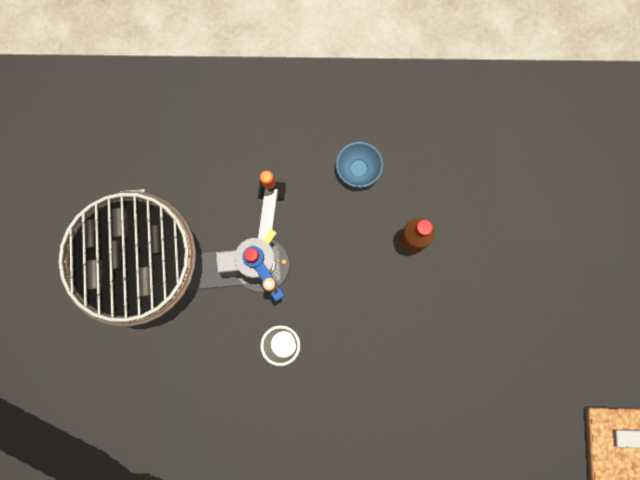

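Both views show the orange knob (scene 333,300; top 177,267), the wooden grip (scene 242,391; top 285,269), the red bolt head (top 256,252) and the yellow mark (top 236,269). The cup, bowl and bottle are clear of the paths. Next I'll refine the axis and yaw from the depth data.

```bash
cat >> h.py <<'E'
def cloud(f):
    K=f['intrinsics'];d=f['depth'].astype(float);v,u=np.mgrid[:480,:640]
    c=np.stack([(u-K[0,2])/K[0,0]*d,(v-K[1,2])/K[1,1]*d,d],-1)
    P=(c-f['t'])@f['R']; P[d==0]=np.nan
    return P
def circ(p):
    A=np.c_[2*p,np.ones(len(p))];s=np.linalg.lstsq(A,(p**2).sum(1),rcond=None)[0]
    return s[:2].round(1),np.sqrt(s[2]+s[0]**2+s[1]**2).round(1)
E
python3 - <<'E'
from h import *
for c in('scene','top'):
    f=imaging.grab_frame(c);P=cloud(f);hsv=cv2.cvtColor(f['img'],cv2.COLOR_RGB2HSV)
    H,S,V=[hsv[...,i].astype(int) for i in range(3)]
    X,Y,Z=P[...,0],P[...,1],P[...,2]
    near=np.hypot(X-547,Y-106)<180
    def rep(n,m):
        q=P[m]; 
        if len(q): print(c,n,len(q),'med',np.median(q,0).round(1),'mid',((np.percentile(q,3,0)+np.percentile(q,97,0))/2).round(1),'zmax',np.percentile(q[:,2],98).round(1))
    rep('redtop',near&((H<4)|(H>176))&(S>170)&(Z>148)&(np.hypot(X-547,Y-106)<30))
    rep('yellow',near&(H>22)&(H<34)&(S>150)&(Z>105)&(Z<125))
    rep('knobtop',near&(H<14)&(S>170)&(Z>104)&(Z<116)&(np.hypot(X-547,Y-106)>100))
    rep('griptop',(Z>177)&(Z<190)&(np.hypot(X-547,Y-106)<90))
    rep('blue',near&(H>100)&(H<125)&(S>130)&(Z>115)&(np.hypot(X-547,Y-106)<90))
    rep('flange',near&(S<60)&(Z>112)&(Z<120)&(np.hypot(X-547,Y-106)<60))
    b=(Z>115)&(Z<150)&(Y>190)&(Y<460)&(X>380)&(X<720)
    hull=cv2.convexHull(P[b][:,:2].astype(np.float32))
    print('brazier',cv2.minEnclosingCircle(hull), circ(hull[:,0].astype(float)))
E
```

```text
scene redtop 129 med [550.7 106.5 155.1] mid [550.  105.9 152.8] zmax 157.5
scene yellow 12 med [589.1  83.2 115.4] mid [589.6  83.9 115.6] zmax 118.2
scene knobtop 37 med [695.7  99.4 107.1] mid [693.8  93.5 107.4] zmax 110.9
scene griptop 115 med [501.   73.3 184.3] mid [499.4  72.1 182.3] zmax 186.8
scene blue 275 med [550.2 102.7 130.4] mid [536.4  97.6 128.3] zmax 134.8
scene flange 662 med [557.2 114.9 117.6] mid [548.8 105.  117.3] zmax 119.8
brazier ((544.4432373046875, 320.24237060546875), 116.5069580078125) (array([546. , 320.8]), np.float64(114.9))
top redtop 8 med [539.9 109.2 151. ] mid [543.9 106.5 150.7] zmax 152.3
top knobtop 23 med [685.7  93.9 106. ] mid [690.4  92.9 106.7] zmax 109.4
top griptop 123 med [500.2  73.8 181.3] mid [499.7  73.9 181. ] zmax 184.3
top blue 324 med [526.1  91.5 127.4] mid [519.3  86.9 127.8] zmax 132.1
top flange 711 med [553.7 111.2 114.8] mid [550.2 107.8 115. ] zmax 118.0
brazier ((546.42724609375, 322.6822204589844), 116.4789047241211) (array([545.3, 321.4]), np.float64(114.6))
```

Emit:
step_arm(motion="0 0 0.384 387 -509 0 1;0 0 0.384 387 -509 0 1;0 0 0.384 387 -509 0 1;0 0 0.384 387 -509 0 1;0 0 0.384 387 -509 0 1;0 0 0.384 387 -509 0 1;0 0 0.384 387 -509 0 1;0 0 0.384 387 -509 0 1;0 0 0.384 387 -509 0 1;0 0 0.384 387 -509 0 1;0 0 0.384 387 -509 0 1;0 0 0.384 387 -509 0 1;0 0 0.384 387 -509 0 1;0 0 0.384 387 -509 0 1;0 0 0.384 387 -509 0 1;0 0 0.384 387 -509 0 1;0 0 0.384 387 -509 0 1;0 0 0.384 387 -509 0 1;0 0 0.384 387 -509 0 0.2;0 0 0.384 387 -509 0 0.2", newtons=25)

```text
clock: 2.82
ee_pos: [691.6, 95.6, 250.4]
eef_rot: [-0.0, 0.041, 0.999, 0.001]
force: [-0.3, 0.0, 0.2]
opening: 64.1
grasp_force: 0.0
```

Emit:
step_arm(motion="0 0 0 0 0 -40 0.2;0 0 0 0 0 -80 0.2;0 0 0 0 0 -110 0.2;0 0 0 0 0 -140 0.2;0 0 0 0 0 -160 0.2;0 0 0 0 0 -160 0.2;0 0 0 0 0 -160 -0.6;0 0 0 0 0 -160 -0.6;0 0 0 0 0 -160 -0.6;0 0 0 0 0 -160 -0.6;0 0 0 0 0 -160 -0.6;0 0 0 0 0 -160 -0.6")

```text
clock: 3.82
ee_pos: [693.6, 93.7, 92.5]
eef_rot: [0.001, 0.043, 0.999, 0.001]
force: [-1.2, 1.3, 6.4]
opening: 23.3
grasp_force: 25.4
```

```bash
cat >> h.py <<'E'
def arc(c,p,a0,steps,r,turn,g,z=0):
    "rows along a circle, angles deg; p = commanded start"
    out=[]
    for s in steps:
        a=np.radians(a0+s);q=np.array(c)+r*np.array([np.cos(a),np.sin(a)])-p
        out.append(f"0 0 {np.radians(s) if turn else 0:.2f} {q[0]:.0f} {q[1]:.0f} {z:.0f} {g}")
    print(';'.join(out))
E
python3 -c "
from h import *
arc((548.5,106),(692.5,92.9),-5.2,-np.arange(1,20)*4.,144.6,1,-.6)
arc((548.5,106),(548.5+144.6*np.cos(np.radians(-81.2)),106+144.6*np.sin(np.radians(-81.2))),-81.2,-np.arange(1,8)*2.,144.6,1,-.6)"
```

```text
0 0 -0.07 -1 -10 0 -0.6;0 0 -0.14 -3 -20 0 -0.6;0 0 -0.21 -6 -30 0 -0.6;0 0 -0.28 -9 -39 0 -0.6;0 0 -0.35 -13 -48 0 -0.6;0 0 -0.42 -18 -57 0 -0.6;0 0 -0.49 -23 -66 0 -0.6;0 0 -0.56 -29 -74 0 -0.6;0 0 -0.63 -35 -82 0 -0.6;0 0 -0.70 -42 -90 0 -0.6;0 0 -0.77 -50 -96 0 -0.6;0 0 -0.84 -57 -103 0 -0.6;0 0 -0.91 -66 -108 0 -0.6;0 0 -0.98 -74 -114 0 -0.6;0 0 -1.05 -83 -118 0 -0.6;0 0 -1.12 -93 -122 0 -0.6;0 0 -1.19 -102 -125 0 -0.6;0 0 -1.26 -112 -128 0 -0.6;0 0 -1.33 -122 -130 0 -0.6
0 0 -0.03 -5 -1 0 -0.6;0 0 -0.07 -10 -1 0 -0.6;0 0 -0.10 -15 -2 0 -0.6;0 0 -0.14 -20 -2 0 -0.6;0 0 -0.17 -25 -2 0 -0.6;0 0 -0.21 -30 -1 0 -0.6;0 0 -0.24 -35 -1 0 -0.6
```

Emit:
step_arm(motion="0 0 -0.07 -1 -10 0 -0.6;0 0 -0.14 -3 -20 0 -0.6;0 0 -0.21 -6 -30 0 -0.6;0 0 -0.28 -9 -39 0 -0.6;0 0 -0.35 -13 -48 0 -0.6;0 0 -0.42 -18 -57 0 -0.6;0 0 -0.49 -23 -66 0 -0.6;0 0 -0.56 -29 -74 0 -0.6;0 0 -0.63 -35 -82 0 -0.6;0 0 -0.70 -42 -90 0 -0.6")

```text
clock: 4.65
ee_pos: [651.8, 3.3, 92.5]
eef_rot: [0.001, 0.384, 0.923, 0.001]
force: [-1.3, 2.7, 7.2]
opening: 23.4
grasp_force: 25.6
```

Low forces. I'll continue, with shifts taken from here.

Emit:
step_arm(motion="0 0 -0.07 -8 -6 0 -0.6;0 0 -0.14 -15 -13 0 -0.6;0 0 -0.21 -24 -18 0 -0.6;0 0 -0.28 -32 -24 0 -0.6;0 0 -0.35 -41 -28 0 -0.6;0 0 -0.42 -51 -32 0 -0.6;0 0 -0.49 -60 -35 0 -0.6;0 0 -0.56 -70 -38 0 -0.6;0 0 -0.63 -80 -40 0 -0.6;0 0 -0.66 -85 -41 0 -0.6;0 0 -0.70 -90 -41 0 -0.6;0 0 -0.73 -95 -42 0 -0.6;0 0 -0.77 -100 -42 0 -0.6;0 0 -0.80 -105 -42 0 -0.6;0 0 -0.80 -105 -42 0 -0.6")

```text
clock: 5.9
ee_pos: [546.4, -39.6, 92.4]
eef_rot: [0.001, 0.713, 0.701, 0.001]
force: [-1.9, 0.0, 9.4]
opening: 23.1
grasp_force: 25.7
```

Emit:
step_arm(motion="0 0 -0.02 -2 0 0 -0.6;0 0 -0.04 -5 0 0 -0.6;0 0 -0.06 -8 0 0 -0.6;0 0 -0.07 -10 0 0 -0.6;0 0 -0.08 -12 0 0 -0.6;0 0 -0.08 -12 0 0 -0.6")

```text
clock: 6.4
ee_pos: [538.1, -39.1, 92.5]
eef_rot: [0.004, 0.739, 0.673, 0.004]
force: [7.7, 0.8, 2.0]
opening: 23.1
grasp_force: 26.0
```

Seated: the position stopped at −94°, which is the expected end stop, with 8 N of reaction. Now I'll release the knob, lift, and move above the grip.

Emit:
step_arm(motion="0 0 -0.02 1 0 0 0.2;0 0 -0.02 2 0 0 0.2;0 0 -0.02 2 0 0 0.2;0 0 -0.02 2 0 0 0.2;0 0 -0.02 2 0 30 0.2;0 0 -0.02 2 0 70 0.2;0 0 -0.02 2 0 110 0.1;0 0 -0.02 2 0 150 0;0 0 -0.02 -12 40 160 0;0 0 -0.02 -25 78 160 0;0 0 -0.02 -36 113 160 0;0 0 -0.02 -36 113 160 0;0 0 -0.02 -36 113 160 0")

```text
clock: 7.48
ee_pos: [496.4, 76.2, 250.1]
eef_rot: [-0.001, 0.745, 0.667, -0.0]
force: [-0.1, -0.2, 0.2]
opening: 42.5
grasp_force: 0.0
```

```bash
python3 - <<'E'
from h import *
s=sensors.get_state();print(s['ee_pos'],s['opening'],s['joint_pos'].round(2))
for c in('scene','top'):
    f=imaging.grab_frame(c)
    cv2.imwrite(f'pics/{c}1.png',f['img'][:,:,::-1])
    for n,z in(('leg_knob',85),('grip',162)):
        print(c,n,[(np.round(r['pixel']),round(r['p'],2),ray(f,r['pixel'],z).round()) for r in place_of(c,n)[:2]])
E
```

```text
[496.44418812  76.19694378 250.05439658] 42.46071438769868 [-0.68  0.19  0.52  1.96 -0.11  1.02 -0.22]
scene leg_knob [(array([238., 328.]), 0.64, array([537., -49.,  85.]))]
scene grip [(array([246., 391.]), 0.64, array([501.,  75., 162.]))]
top leg_knob [(array([261., 340.]), 0.93, array([548., -40.,  85.]))]
top grip []
```

View pics/scene1.png

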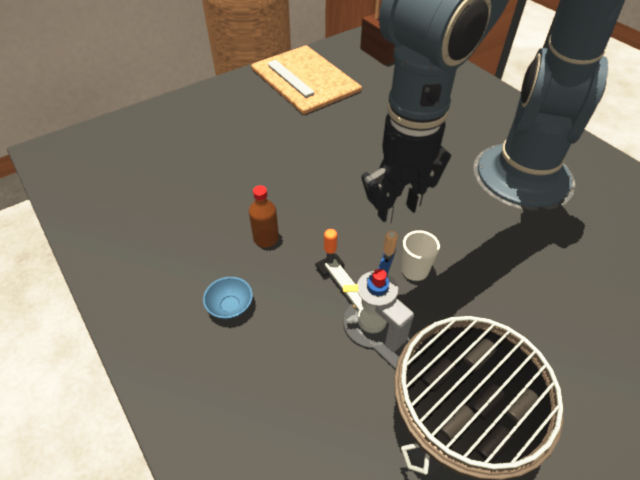

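The knob now shows at (241,330), so the leg is out. The open fingers are above the grip (245,391), so I'll descend.

Emit:
step_arm(motion="0 0 0 0 0 -30 0;0 0 0 0 0 -30 0;0 0 0 0 0 -60 0;0 0 0 0 0 -75 0;0 0 0 0 0 -85 0;0 0 0 0 0 -85 0;0 0 0 0 0 -85 -0.7;0 0 0 0 0 -85 -0.7;0 0 0 0 0 -85 -0.7;0 0 0 0 0 -85 -0.7;0 0 0 0 0 -85 -0.7;0 0 0 0 0 -85 -0.7", newtons=30)

```text
clock: 8.78
ee_pos: [498.5, 73.9, 166.4]
eef_rot: [0.001, 0.747, 0.665, 0.001]
force: [-0.2, -1.3, 5.7]
opening: 18.6
grasp_force: 30.2
```

```bash
python3 -c "
from h import *
arc((549,106),(499.5,73),-146.3,np.arange(1,21)*5.,59.7,0,-.7)"
```

```text
0 0 0.00 3 -4 0 -0.7;0 0 0.00 6 -8 0 -0.7;0 0 0.00 10 -12 0 -0.7;0 0 0.00 14 -15 0 -0.7;0 0 0.00 18 -18 0 -0.7;0 0 0.00 23 -21 0 -0.7;0 0 0.00 28 -23 0 -0.7;0 0 0.00 33 -24 0 -0.7;0 0 0.00 38 -26 0 -0.7;0 0 0.00 43 -26 0 -0.7;0 0 0.00 48 -27 0 -0.7;0 0 0.00 53 -27 0 -0.7;0 0 0.00 59 -26 0 -0.7;0 0 0.00 64 -25 0 -0.7;0 0 0.00 69 -24 0 -0.7;0 0 0.00 73 -22 0 -0.7;0 0 0.00 78 -19 0 -0.7;0 0 0.00 83 -17 0 -0.7;0 0 0.00 87 -14 0 -0.7;0 0 0.00 91 -10 0 -0.7
```

Emit:
step_arm(motion="0 0 0 3 -4 0 -0.7;0 0 0 6 -8 0 -0.7;0 0 0 10 -12 0 -0.7;0 0 0 14 -15 0 -0.7;0 0 0 18 -18 0 -0.7;0 0 0 23 -21 0 -0.7;0 0 0 28 -23 0 -0.7;0 0 0 33 -24 0 -0.7;0 0 0 38 -26 0 -0.7;0 0 0 43 -26 0 -0.7;0 0 0 48 -27 0 -0.7;0 0 0 53 -27 0 -0.7;0 0 0 59 -26 0 -0.7;0 0 0 64 -25 0 -0.7;0 0 0 69 -24 0 -0.7;0 0 0 73 -22 0 -0.7;0 0 0 78 -19 0 -0.7;0 0 0 83 -17 0 -0.7;0 0 0 87 -14 0 -0.7;0 0 0 91 -10 0 -0.7")

```text
clock: 10.45
ee_pos: [589.1, 63.3, 166.5]
eef_rot: [0.0, 0.747, 0.665, 0.0]
force: [-1.2, -1.7, 7.0]
opening: 19.3
grasp_force: 30.6
```

```bash
cat >> h.py <<'E'
def look(name):
    s=sensors.get_state();print(s['ee_pos'].round(1),s['force'].round(1),s['opening'].round(1))
    p=s['ee_pos'][:2]-[549,106];print('ang',np.degrees(np.arctan2(p[1],p[0])).round(1),'r',np.hypot(*p).round(1))
    f=imaging.grab_frame('scene');P=cloud(f);hsv=cv2.cvtColor(f['img'],cv2.COLOR_RGB2HSV)
    H,S=hsv[...,0],hsv[...,1];m=((H<4)|(H>176))&(S>170)&(np.hypot(P[...,0]-549,P[...,1]-106)<25)
    z=P[m][:,2];print('red n',m.sum(),'z pct',np.percentile(z,[5,50,80,95]).round(1) if len(z) else None)
    r,c=np.nonzero(m);print('rows',r.min(),r.max(),'cols',c.min(),c.max()) if len(r) else 0
    crop=f['img'][200:350,300:500]
    cv2.imwrite(f'pics/{name}.png',cv2.resize(crop,None,fx=3.5,fy=3.5,interpolation=cv2.INTER_CUBIC)[:,:,::-1])
E
python3 -c "
from h import *
look('c1')
arc((549,106),(590.5,63),-46.3,np.arange(1,9)*3.,59.7,0,-.7)"
```

```text
Traceback (most recent call last):
  File "h.py", line 23, in look
    s=sensors.get_state();print(s['ee_pos'].round(1),s['force'].round(1),s['opening'].round(1))
                                                                         ^^^^^^^^^^^^^^^^^^
AttributeError: 'float' object has no attribute 'round'
```

```bash
sed -i "s/s\['opening'\].round(1)/s['opening']/" h.py
python3 -c "
from h import *
look('c1')
arc((549,106),(590.5,63),-46.3,np.arange(1,9)*3.,59.7,0,-.7)"
```

```text
[589.1  63.3 166.5] [-1.2 -1.7  7. ] 19.34849755872212
ang -46.8 r 58.6
red n 185 z pct [139.3 156.  157.7 158.9]
rows 269 285 cols 373 385
0 0 0.00 2 2 0 -0.7;0 0 0.00 4 4 0 -0.7;0 0 0.00 6 7 0 -0.7;0 0 0.00 8 9 0 -0.7;0 0 0.00 10 12 0 -0.7;0 0 0.00 11 15 0 -0.7;0 0 0.00 12 17 0 -0.7;0 0 0.00 14 20 0 -0.7
```

View pics/c1.png

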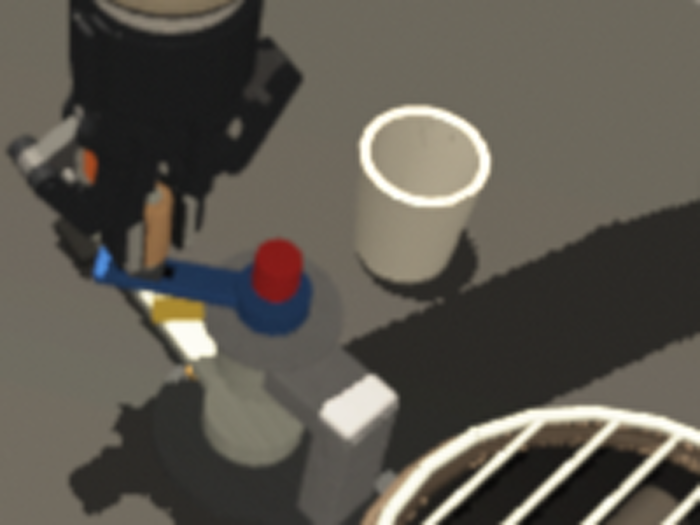

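The crank is just short of the yellow mark and the red head is still high (crop 277,270). I'll continue backward past the mark.

Emit:
step_arm(motion="0 0 0 2 2 0 -0.7;0 0 0 4 4 0 -0.7;0 0 0 6 7 0 -0.7;0 0 0 8 9 0 -0.7;0 0 0 10 12 0 -0.7;0 0 0 11 15 0 -0.7;0 0 0 12 17 0 -0.7;0 0 0 13 19 0 -0.7;0 0 0 13 19 0 -0.7;0 0 0 13 19 0 -0.7")

```text
clock: 11.33
ee_pos: [602.4, 83.1, 166.5]
eef_rot: [0.0, 0.747, 0.665, 0.001]
force: [0.1, 0.6, 5.9]
opening: 18.7
grasp_force: 30.6
```

```bash
python3 -c "
from h import *
look('c2')"
```

```text
[602.4  83.1 166.5] [0.1 0.6 5.9] 18.72278488545455
ang -23.2 r 58.1
red n 164 z pct [135.7 149.1 150.4 151.5]
rows 272 286 cols 372 385
```

View pics/c2.png

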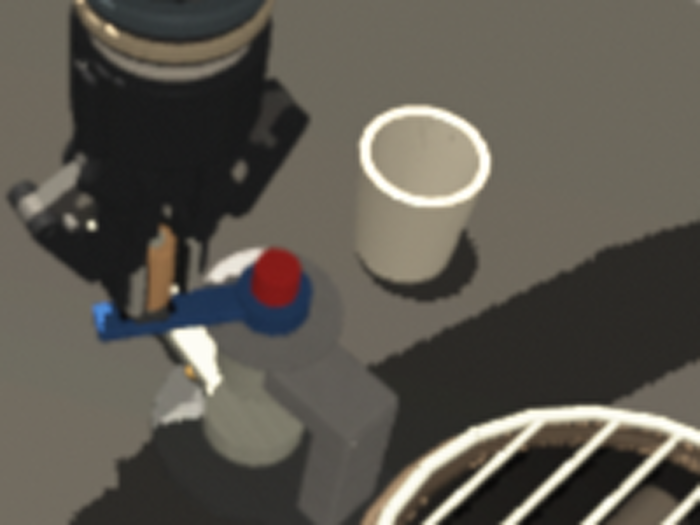

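The red head fell 7 mm at the mark (head height 156 to 149), so the bolt has dropped. Now forward one full turn from the mark, about 374° from here.

```bash
python3 -c "
from h import *
c=(549,106);p=np.array([603.5,82.]);a=-23.5
for k in range(4):
    st=-np.arange(1,20)*93.5/19
    arc(c,p,a,st,59.5,0,-.7);a-=93.5
    q=np.array(c)+59.5*np.array([np.cos(np.radians(a)),np.sin(np.radians(a))]);p=p+np.round(q-p);print()
"|sed 's/0 0 0.00/0 0 0/g'
```

```text
0 0 0 -2 -4 0 -0.7;0 0 0 -5 -9 0 -0.7;0 0 0 -8 -13 0 -0.7;0 0 0 -11 -17 0 -0.7;0 0 0 -15 -20 0 -0.7;0 0 0 -19 -24 0 -0.7;0 0 0 -23 -26 0 -0.7;0 0 0 -27 -29 0 -0.7;0 0 0 -32 -31 0 -0.7;0 0 0 -37 -33 0 -0.7;0 0 0 -42 -34 0 -0.7;0 0 0 -47 -35 0 -0.7;0 0 0 -52 -35 0 -0.7;0 0 0 -57 -35 0 -0.7;0 0 0 -62 -35 0 -0.7;0 0 0 -67 -34 0 -0.7;0 0 0 -72 -33 0 -0.7;0 0 0 -77 -31 0 -0.7;0 0 0 -82 -29 0 -0.7

0 0 0 -4 2 0 -0.7;0 0 0 -8 5 0 -0.7;0 0 0 -12 9 0 -0.7;0 0 0 -16 12 0 -0.7;0 0 0 -19 16 0 -0.7;0 0 0 -22 20 0 -0.7;0 0 0 -25 25 0 -0.7;0 0 0 -27 29 0 -0.7;0 0 0 -29 34 0 -0.7;0 0 0 -30 39 0 -0.7;0 0 0 -31 44 0 -0.7;0 0 0 -32 49 0 -0.7;0 0 0 -32 54 0 -0.7;0 0 0 -32 59 0 -0.7;0 0 0 -31 64 0 -0.7;0 0 0 -30 69 0 -0.7;0 0 0 -28 74 0 -0.7;0 0 0 -26 79 0 -0.7;0 0 0 -24 83 0 -0.7

0 0 0 3 4 0 -0.7;0 0 0 6 9 0 -0.7;0 0 0 10 12 0 -0.7;0 0 0 13 16 0 -0.7;0 0 0 17 19 0 -0.7;0 0 0 22 22 0 -0.7;0 0 0 26 24 0 -0.7;0 0 0 31 26 0 -0.7;0 0 0 36 27 0 -0.7;0 0 0 41 29 0 -0.7;0 0 0 46 29 0 -0.7;0 0 0 51 29 0 -0.7;0 0 0 56 29 0 -0.7;0 0 0 61 29 0 -0.7;0 0 0 66 28 0 -0.7;0 0 0 71 26 0 -0.7;0 0 0 76 24 0 -0.7;0 0 0 80 22 0 -0.7;0 0 0 85 19 0 -0.7

0 0 0 4 -3 0 -0.7;0 0 0 8 -6 0 -0.7;0 0 0 11 -10 0 -0.7;0 0 0 14 -14 0 -0.7;0 0 0 17 -18 0 -0.7;0 0 0 20 -22 0 -0.7;0 0 0 22 -27 0 -0.7;0 0 0 24 -32 0 -0.7;0 0 0 25 -37 0 -0.7;0 0 0 26 -42 0 -0.7;0 0 0 26 -47 0 -0.7;0 0 0 26 -52 0 -0.7;0 0 0 25 -57 0 -0.7;0 0 0 24 -62 0 -0.7;0 0 0 23 -67 0 -0.7;0 0 0 21 -72 0 -0.7;0 0 0 19 -77 0 -0.7;0 0 0 17 -81 0 -0.7;0 0 0 14 -85 0 -0.7
```

Emit:
step_arm(motion="0 0 0 -2 -4 0 -0.7;0 0 0 -5 -9 0 -0.7;0 0 0 -8 -13 0 -0.7;0 0 0 -11 -17 0 -0.7;0 0 0 -15 -20 0 -0.7;0 0 0 -19 -24 0 -0.7;0 0 0 -23 -26 0 -0.7;0 0 0 -27 -29 0 -0.7;0 0 0 -32 -31 0 -0.7;0 0 0 -37 -33 0 -0.7;0 0 0 -42 -34 0 -0.7;0 0 0 -47 -35 0 -0.7;0 0 0 -52 -35 0 -0.7;0 0 0 -57 -35 0 -0.7;0 0 0 -62 -35 0 -0.7;0 0 0 -67 -34 0 -0.7;0 0 0 -72 -33 0 -0.7;0 0 0 -77 -31 0 -0.7;0 0 0 -82 -29 0 -0.7")

```text
clock: 12.97
ee_pos: [520.6, 53.7, 166.4]
eef_rot: [0.001, 0.747, 0.665, 0.001]
force: [1.6, -0.7, 6.2]
opening: 19.3
grasp_force: 30.5
```

Emit:
step_arm(motion="0 0 0 -4 2 0 -0.7;0 0 0 -8 5 0 -0.7;0 0 0 -12 9 0 -0.7;0 0 0 -16 12 0 -0.7;0 0 0 -19 16 0 -0.7;0 0 0 -22 20 0 -0.7;0 0 0 -25 25 0 -0.7;0 0 0 -27 29 0 -0.7;0 0 0 -29 34 0 -0.7;0 0 0 -30 39 0 -0.7;0 0 0 -31 44 0 -0.7;0 0 0 -32 49 0 -0.7;0 0 0 -32 54 0 -0.7;0 0 0 -32 59 0 -0.7;0 0 0 -31 64 0 -0.7;0 0 0 -30 69 0 -0.7;0 0 0 -28 74 0 -0.7;0 0 0 -26 79 0 -0.7;0 0 0 -24 83 0 -0.7")

```text
clock: 14.55
ee_pos: [496.1, 136.7, 166.4]
eef_rot: [0.0, 0.747, 0.665, 0.001]
force: [-0.5, -0.9, 8.6]
opening: 19.0
grasp_force: 30.6
```

Emit:
step_arm(motion="0 0 0 3 4 0 -0.7;0 0 0 6 9 0 -0.7;0 0 0 10 12 0 -0.7;0 0 0 13 16 0 -0.7;0 0 0 17 19 0 -0.7;0 0 0 22 22 0 -0.7;0 0 0 26 24 0 -0.7;0 0 0 31 26 0 -0.7;0 0 0 36 27 0 -0.7;0 0 0 41 29 0 -0.7;0 0 0 46 29 0 -0.7;0 0 0 51 29 0 -0.7;0 0 0 56 29 0 -0.7;0 0 0 61 29 0 -0.7;0 0 0 66 28 0 -0.7;0 0 0 71 26 0 -0.7;0 0 0 76 24 0 -0.7;0 0 0 80 22 0 -0.7;0 0 0 85 19 0 -0.7")

```text
clock: 16.13
ee_pos: [580.7, 156.7, 166.4]
eef_rot: [-0.001, 0.746, 0.666, 0.001]
force: [-1.4, 0.8, 8.4]
opening: 19.6
grasp_force: 30.7
```

Emit:
step_arm(motion="0 0 0 4 -3 0 -0.7;0 0 0 8 -6 0 -0.7;0 0 0 11 -10 0 -0.7;0 0 0 14 -14 0 -0.7;0 0 0 17 -18 0 -0.7;0 0 0 20 -22 0 -0.7;0 0 0 22 -27 0 -0.7;0 0 0 24 -32 0 -0.7;0 0 0 25 -37 0 -0.7;0 0 0 26 -42 0 -0.7;0 0 0 26 -47 0 -0.7;0 0 0 26 -52 0 -0.7;0 0 0 25 -57 0 -0.7;0 0 0 24 -62 0 -0.7;0 0 0 23 -67 0 -0.7;0 0 0 21 -72 0 -0.7;0 0 0 19 -77 0 -0.7;0 0 0 17 -81 0 -0.7;0 0 0 14 -85 0 -0.7;0 0 0 14 -85 0 -0.7")

```text
clock: 17.8
ee_pos: [594.7, 70.1, 166.5]
eef_rot: [0.0, 0.747, 0.665, 0.001]
force: [-0.3, -0.9, 7.3]
opening: 19.2
grasp_force: 30.6
```

```bash
python3 -c "
from h import *
look('c3')
f=imaging.grab_frame('scene');cv2.imwrite('pics/full3.png',f['img'][:,:,::-1])
for n,z in (('leg_knob',85),('sauce',0),('bowl',0),('cup',0)):
    print(n,[ray(f,r['pixel'],z).round() for r in place_of('scene',n)[:1]])"
```

```text
[594.7  70.1 166.5] [-0.3 -0.9  7.3] 19.167593912945325
ang -38.1 r 58.1
red n 128 z pct [134.9 141.1 142.4 143. ]
rows 275 286 cols 372 384
leg_knob []
sauce [array([ 606., -186.,    0.])]
bowl [array([738., -72.,   0.])]
cup [array([403.,  51.,   0.])]
```

View pics/c3.png

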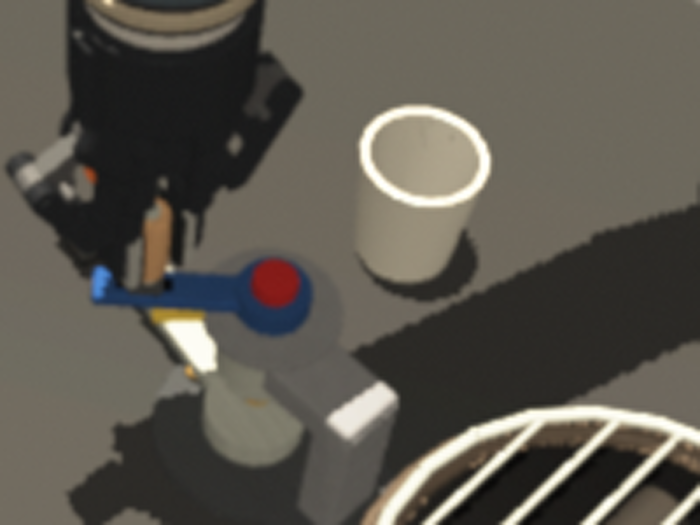

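View pics/full3.png

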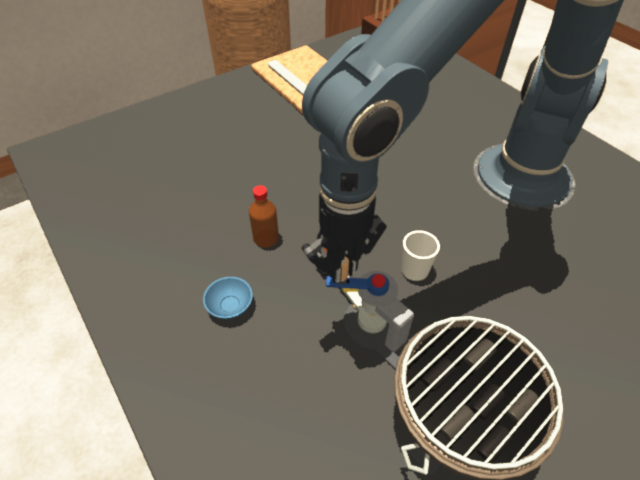

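The crank is back over the yellow mark, just past one full turn. The red head is nearly flush with the hub (head height about 141), the grip is held, and the leg and loose items are unmoved. I'll hand it in.

```bash
python3 -c "
from h import *
print(ctrl.sign_off())"
```

```text
the job is handed in; nothing more can be done
None
```

The job is handed in: the leg is swung out to its end stop, the bolt dropped into the thread and was turned forward one full turn, and the fingers still hold the grip; the bottle, bowl and cup are where they were.

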